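# Stopper and cap two serum vials ready for the crimping press

### The arm

A 7-joint arm with a two-finger parallel gripper is mounted at the origin on the work surface. World frame = base frame: x ahead of the robot, y to its left, z up, the work surface at z = 0. Lengths are in m, angles in rad, forces in N, time in s.
With the tool pointing down it reaches from about 0.4 to 0.85 m from the base axis. Payload 4.4 kg.
Tool frame: the origin (TCP) lies midway between the tips of the shut fingers; the grasp point (between the pads) lies 19 mm behind it; z points along the fingers, y is the line along which they close (so a half turn about z gives the same grasp; the last joint's range is limited). The gripper opens to 94 mm and grips with 3 to 60 N. Pads are 16 mm wide; open, the fingers measure 119 mm over their backs; the gripper's body (75 mm by 177 mm) begins 78 mm behind the grasp point.
Start: joints at [1.121, 0.628, 0.038, 1.517, -0.027, 0.996, -0.02], TCP at [0.243, -0.603, 0.205] pointing down, gripper open.
Joint ranges: [-3.06, 3.06], [-0.37, 2.12], [-1.25, 1.32], [0.18, 2.47], [-1.1, 4.24], [0.23, 1.98], [-2.94, 2.94]. Speed limits (rad/s): [2.57, 2.57, 3.14, 3.14, 3.14, 3.14, 3.14].

### API

Orientations are given as a rotation vector (axis times angle).
In Python, from rig import sensors, eyes, sign_off gives the robot as it stands.
- The arm moves only by the tool servo_tool, never from a script. Its argument "targets" is a list of rows, each a list of 6 numbers: the shift along the world's x, y, z scaled (see below), then the turn, a rotation vector about the world's x, y, z scaled (see below). In form: [[dx, dy, dz, ax, ay, az], ...]. A call has exactly 10 rows; each row is the pose to reach, as a shift and turn from the pose commanded when the call began; what a row does not reach only later rows make up. The controller multiplies each number of a shift by 0.5 m and each number of a turn by 45 degrees. A row lasts 1/12 s, in which the tool goes at most 41.7 mm and 7.16 degrees, less where a joint would pass 70% of its speed; a pose out of reach is approached as far as the arm can. A call with a number of a shift or a turn outside -1 to 1 is refused whole. A call with a gripper value outside its range is refused whole. "claw" is the gripper command: -1 is shut, 1 is fully open, values between are in proportion, set as the call begins (left out, the last holds). The fingers move at their own pace and stop on an object; the grip force is fixed at half the most. Time passes only in rows, so rows that repeat a pose let the fingers close, or fill a call up. It gives the time, the measured TCP pose, the force, the opening and the grip force at its end, in the units of the state.
- sensors.get_obs(): the state, without advancing time (a new reading comes with each control period).
- eyes.capture(name): name is "side" or "top"; returns the picture (384x512x3 uint8, red, green, blue); there is no depth.
- eyes.camera_params(name): a dict with "mtx" (3x3 intrinsics, pixels), "D" ([k1, k2, p1, p2, k3] as OpenCV has them; the pictures are not rectified), "R" (3x3) and "t" (3): a world point X has camera coordinates R X + t. Camera axes: x right, y down, z forward; pixel columns grow to the right and rows downward; lengths in m; the calibration is good to about 2 mm. A picture is of the moment at which its call begins. camera_params takes no time and is no camera call.
- sign_off(): hands the job in; it is judged then, once.
The state is a dict: "clock": time; "qpos": joint angles; "qvel": joint speeds; "tau": joint torques, N m; "eef_pos": TCP position; "orientation": TCP orientation; "contact_force": force on the tool from outside, world axes, zero at the start; "ft_torque": the same for the moment, N m; "gripper_width": finger opening in m; "gripper_force": force on a finger pad.
Only numpy, scipy, OpenCV 4.12 (cv2) and the standard library are available. Lean on these libraries where they do the work, as an engineer would, in place of code of your own. Each camera call takes 0.05 s, during which the arm holds its last target. There are 200 camera calls.

### The job

Make the two open glass vials in the steel tray ready for crimping, with the stoppers and caps from the black tray: first put its matching grey rubber stopper, plug down and fully home, into the neck of each vial, both of them before any cap so that neither vial is left open, and then set the matching aluminium cap squarely and fully down over each stopper. Leave the vials standing upright where they are, and do not disturb the vial that is already crimped, the brown bottle or the press.

Things in the scene. Friction and masses are not known exactly. Their poses are not given: they have to be found in the camera images.
- small_vial: Smaller of the two OPEN clear glass vials: 73 mm tall, body 42.5 mm across up to 48 mm, shoulder, neck 17.8 mm across; round the mouth a bead 20 mm across, 3.6 mm thick; bore 14.8 mm wide, 15 mm deep. 60 g. Loose, empty, upright in the steel tray (floor 3 mm above the bench); round, so yaw means nothing. Origin: centre of its underside, z up. A target, not to be lifted.
- large_vial: Larger OPEN clear glass vial: 104 mm tall, body 49 mm across up to 70 mm, shoulder, neck 27.6 mm across; round the mouth a bead 31 mm across, 4.5 mm thick; bore 23.6 mm wide, 20 mm deep. 110 g. Loose, empty, upright in the steel tray (floor 3 mm above the bench); round, so yaw means nothing. Origin: centre of its underside, z up. A target, not to be lifted.
- small_stopper_centre (a point): Small grey rubber stopper standing on its plug (12 mm across, 9 mm long, foot tapered to 9.6 mm) under a flat flange 18.4 mm across, 5 mm thick; 14 mm tall. Point: on the axis half-way up, 2 mm below the flange's underside; z up. Fits the small vial loosely; home (flange on the bead) this point is 71 mm above the vial's origin. 12 g. Loose in the black tray.
- large_stopper_centre (a point): Large grey rubber stopper standing on its plug (20.8 mm across, 9 mm long, foot tapered to 16 mm) under a flat flange 28.8 mm across, 5 mm thick; 14 mm tall. Point: on the axis half-way up, 2 mm below the flange's underside; z up. Fits the large vial loosely; home (flange on the bead) this point is 102 mm above the vial's origin. 16 g. Loose in the black tray.
- small_cap_centre (a point): Small aluminium crimp cap, open side down, faint dark ring on its closed top: 27 mm across outside, 24 mm inside, 10.5 mm tall, top 1.5 mm thick. Point: on the axis half-way up; z up to the closed top. Drops loosely over stopper flange and bead of the small vial; home (top on the stopper) this point is 74.25 mm above the vial's origin. 12 g. Loose in the black tray.
- large_cap_centre (a point): Large aluminium crimp cap, open side down, faint dark ring on its closed top: 38.2 mm across outside, 35.2 mm inside, 11.5 mm tall, top 1.5 mm thick. Point: on the axis half-way up; z up to the closed top. Drops loosely over stopper flange and bead of the large vial; home (top on the stopper) this point is 104.75 mm above the vial's origin. 15 g. Loose in the black tray.
- cap_tray: Black plastic tray, fixed, 208 x 236 mm, rim 14 mm high, floor 4 mm above the bench, on either side of the bench. Both stoppers and both caps lie in it in any arrangement, at least 70 mm apart centre to centre and 45 mm from the rim. Origin: centre of its underside.
- crimped_vial: Bystander: finished clear glass vial, smallest of the three vials in the steel tray (200 x 240 mm, rim 12 mm high, fixed), 36 mm across and 66 mm tall, closed with a crimped aluminium cap. Loose. The vials stand at least 85 mm apart centre to centre, in any arrangement. Origin: centre of its underside.
- reagent_bottle: Bystander: brown glass reagent bottle with a black screw cap, 64 mm across and 135 mm tall, loose on the bench beyond the trays. Origin: centre of its underside.
- press: Bystander: the cast aluminium hand press for crimping, fixed on the bench at the left (+y): base 180 x 115 mm, column and head 303 mm tall, lever raised to 470 mm. Origin: centre of its base's underside; its front (crimp head side) faces its own -x.

How it is judged:
On the way, in this order (a step that is already met when the one before it is completed fails the run):
1. each vial has its own stopper fully home while no cap is yet on or over a vial (z of small_stopper_centre in the frame of small_vial between 0.069 and 0.073 m and horizontal distance between small_stopper_centre and small_vial below 0.005 m and angle between each of small_stopper_centre, large_stopper_centre's own z axis and vertical below 0.12 rad and angle between each of small_vial, large_vial's own z axis and vertical below 0.06 rad and distance of each of small_vial, large_vial from where it was at the start of the episode below 0.03 m and z of large_stopper_centre in the frame of large_vial between 0.1 and 0.104 m and horizontal distance between large_stopper_centre and large_vial below 0.005 m and horizontal distance between each of small_cap_centre, large_cap_centre and small_vial above 0.03 m and horizontal distance between each of small_cap_centre, large_cap_centre and large_vial above 0.03 m), for 0.2 s.
2. each vial has its own cap fully down over its stopper (z of small_stopper_centre in the frame of small_vial between 0.069 and 0.073 m and horizontal distance between each of small_stopper_centre, small_cap_centre and small_vial below 0.005 m and angle between each of small_stopper_centre, small_cap_centre, large_stopper_centre, large_cap_centre's own z axis and vertical below 0.12 rad and z of small_cap_centre in the frame of small_vial between 0.07225 and 0.07625 m and z of large_stopper_centre in the frame of large_vial between 0.1 and 0.104 m and horizontal distance between each of large_stopper_centre, large_cap_centre and large_vial below 0.005 m and z of large_cap_centre in the frame of large_vial between 0.10275 and 0.10675 m), for 0.2 s.
At the end, for the whole second after the job is handed in: Each open vial holds its own stopper, flange on the bead, and its own cap rests on that stopper: within 2 mm of fully home in height, 5 mm of the vial's axis, tilt under 0.12 rad. Both vials upright (0.06 rad), within 30 mm of their start. All released, at rest (all of step 2 and angle between each of small_vial, large_vial's own z axis and vertical below 0.06 rad and distance of each of small_vial, large_vial from where it was at the start of the episode below 0.03 m and linear speed of each of small_vial, small_stopper, small_cap, large_vial, large_stopper, large_cap below 0.02 m/s); the robot touches nothing.
It fails at once if the crimped vial is shifted by more than 20 mm or knocked over (distance of crimped_vial from where it was at the start of the episode above 0.02 m or angle between crimped_vial's own z axis and vertical above 0.3 rad).
It fails at once if the brown bottle is shifted by more than 20 mm or knocked over (distance of reagent_bottle from where it was at the start of the episode above 0.02 m or angle between reagent_bottle's own z axis and vertical above 0.3 rad).
It fails at once if the robot bumps the press (over 5 N) (contact force between any of the arm, the fingers and press above 5 N).
It fails at once if a vial is knocked over (tilted more than 0.35 rad) (angle between any of small_vial, large_vial's own z axis and vertical above 0.35 rad).
It also fails if it takes over 118 s, if anything falls off the work surface, if the arm or the gripper's body presses on something with over 40 N, if the wrist force passes 120 N, or if a joint passes its speed limit or range.

## Working session

There is one attempt and no reset: what is moved stays moved. The work goes in short steps, Python scripts to look and compute and a tool call to move; the robot and the scene stay as the last step left them, time stands still between calls to the robot, and variables do not carry over. Pictures are saved under pics/ and viewed, at most 14 in all, crops included, and the job is handed in when it is done.

Besides the shell and the picture viewer there is one more tool, called after "Request:" as a command line: name --pt "numbers of a row" for each row, then --argument value for the rest. servo_tool: Moves the arm, as the interface text tells. Its arguments: {"type":"object","properties":{"targets":{"type":"array","items":{"type":"array","items":{"type":"number"}}},"claw":{"type":"number"}},"required":["targets"]}

```bash
ls; mkdir -p pics; python3 - <<'E'
from rig import sensors, eyes
import cv2
o=sensors.get_obs(); print({k:o[k] for k in('clock','eef_pos','orientation','gripper_width','contact_force')})
for n in('side','top'):
    cv2.imwrite(f'pics/{n}0.png',eyes.capture(n)[:,:,::-1]); p=eyes.camera_params(n); print(n,p)
E
```

```text
pics
{'clock': 0.0, 'eef_pos': array([ 0.24319112, -0.60209639,  0.20461099]), 'orientation': array([-3.08218221e+00, -5.98846975e-01,  5.53355446e-04]), 'gripper_width': 0.09410971437697799, 'contact_force': array([-0.27425058, -0.45479922,  0.13947238])}
side {'mtx': array([[365.14352657,   0.        , 253.9534056 ],
       [  0.        , 365.14352657, 190.91163996],
       [  0.        ,   0.        ,   1.        ]]), 'D': array([-0.09912974,  0.        ,  0.        ,  0.        ,  0.        ]), 'R': array([[-0.76102171, -0.64848178, -0.01781433],
       [-0.44693701,  0.54400832, -0.71014242],
       [ 0.47020556, -0.53247191, -0.70383264]]), 't': array([0.54711585, 0.24304361, 0.87747756])}
top {'mtx': array([[351.66790842,   0.        , 256.62048536],
       [  0.        , 351.66790842, 194.17073716],
       [  0.        ,   0.        ,   1.        ]]), 'D': array([-0.05162173,  0.        ,  0.        ,  0.        ,  0.        ]), 'R': array([[-0.0117217 , -0.99967418,  0.02267434],
       [-0.99715839,  0.00999862, -0.07466715],
       [ 0.07441611, -0.02348514, -0.9969507 ]]), 't': array([0.11314702, 0.63656693, 0.82171411])}
```

View pics/top0.png

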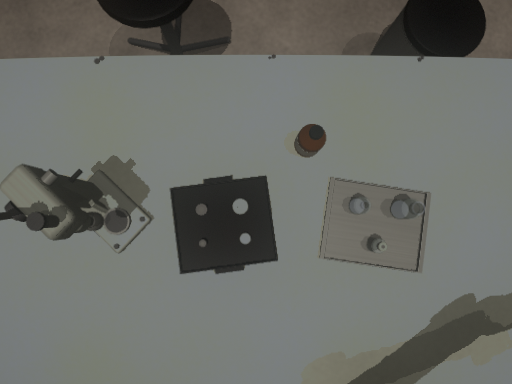

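View pics/side0.png

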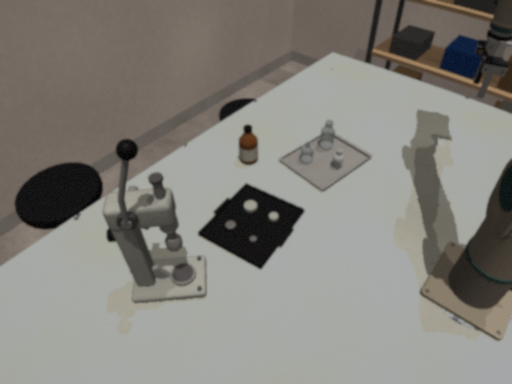

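The top view shows the stoppers at about (201,210) large and (202,243) small, and the caps at (240,206) large and (245,239) small. The vials are at (358,205) small, (405,208) large and (377,244) crimped. The side view shows the same layout. I'll zoom in next.

```bash
cat > h.py <<'E'
import numpy as np, cv2
from rig import sensors, eyes
def ray(n,uv):
    p=eyes.camera_params(n); q=cv2.undistortPoints(np.array([[uv]],float),p['mtx'],p['D'])[0,0]
    return -p['R'].T@p['t'], p['R'].T@np.r_[q,1]
def onz(n,uv,z):
    c,d=ray(n,uv); return c+d*(z-c[2])/d[2]
def pix(n,X):
    p=eyes.camera_params(n); return cv2.projectPoints(np.array([X],float),cv2.Rodrigues(p['R'])[0],p['t'],p['mtx'],p['D'])[0][0,0]
def cross(a,b):
    A=[];B=[]
    for n,uv in((('top'),a),(('side'),b)):
        c,d=ray(n,uv); d/=np.linalg.norm(d); P=np.eye(3)-np.outer(d,d); A.append(P);B.append(P@c)
    return np.linalg.lstsq(np.vstack(A),np.hstack(B),rcond=None)[0]
def crop(n,img,x,y,w,h,s): return cv2.resize(img[y:y+h,x:x+w],None,fx=s,fy=s,interpolation=cv2.INTER_CUBIC)
E
python3 - <<'E'
from h import *
t=cv2.imread('pics/top0.png');s=cv2.imread('pics/side0.png')
a=crop('top',t,320,175,110,100,5);b=crop('side',s,280,110,100,80,5)
b=cv2.resize(b,(550,440))
out=np.zeros((500,800,3),np.uint8)
a=crop('top',t,335,185,100,75,8); cv2.imwrite('pics/top0v.png',a)
b=crop('side',s,285,110,90,75,8); cv2.imwrite('pics/side0v.png',b)
# black tray blobs in top
for n,img,(x0,x1,y0,y1) in(('top',t,(182,268,190,262)),('side',s,(215,290,192,250))):
    g=cv2.cvtColor(img,cv2.COLOR_BGR2GRAY)[y0:y1,x0:x1]
    g=cv2.resize(g,None,fx=8,fy=8,interpolation=cv2.INTER_CUBIC)
    _,m=cv2.threshold(g,62,255,0)
    for c in cv2.findContours(m,0,2)[0]:
        if cv2.contourArea(c)<1000: continue
        (u,v),ax,an=cv2.fitEllipse(c); u=(u+.5)/8-.5+x0; v=(v+.5)/8-.5+y0
        print(n,round(u,2),round(v,2),np.round(np.array(ax)/8,1),[onz(n,(u,v),z).round(4) for z in(.0145,.018)])
E
```

```text
top 202.14 242.92 [7.1 7.2] [array([0.5226, 0.2379, 0.0145]), array([0.5228, 0.2375, 0.018 ])]
top 244.81 238.18 [11.4 11.7] [array([0.5327, 0.1356, 0.0145]), array([0.5329, 0.1356, 0.018 ])]
top 200.9 209.09 [11.3 11.4] [array([0.6037, 0.2408, 0.0145]), array([0.6035, 0.2403, 0.018 ])]
top 239.85 205.95 [16.  16.3] [array([0.6102, 0.1469, 0.0145]), array([0.6101, 0.1468, 0.018 ])]
side -94.22 -12.25 [ 32.6 797. ] [array([6.5245, 0.1139, 0.0145]), array([6.496 , 0.1165, 0.018 ])]
side 252.77 238.13 [5.9 7.1] [array([0.5218, 0.2359, 0.0145]), array([0.52  , 0.2379, 0.018 ])]
side 279.53 248.42 [ 6.  13.7] [array([0.4451, 0.2169, 0.0145]), array([0.4436, 0.219 , 0.018 ])]
side 230.07 224.19 [ 8.5 10.6] [array([0.6029, 0.2391, 0.0145]), array([0.6007, 0.2411, 0.018 ])]
side 273.2 215.56 [10. 11.] [array([0.5296, 0.1369, 0.0145]), array([0.5278, 0.1393, 0.018 ])]
side 250.1 205.08 [12.7 14.7] [array([0.6075, 0.1479, 0.0145]), array([0.6053, 0.1503, 0.018 ])]
side 317.05 224.99 [16.7 70. ] [array([0.4133, 0.0866, 0.0145]), array([0.412 , 0.0893, 0.018 ])]
side 228.25 199.12 [6.6 8.8] [array([0.674 , 0.1711, 0.0145]), array([0.6715, 0.1734, 0.018 ])]
```

View pics/top0v.png

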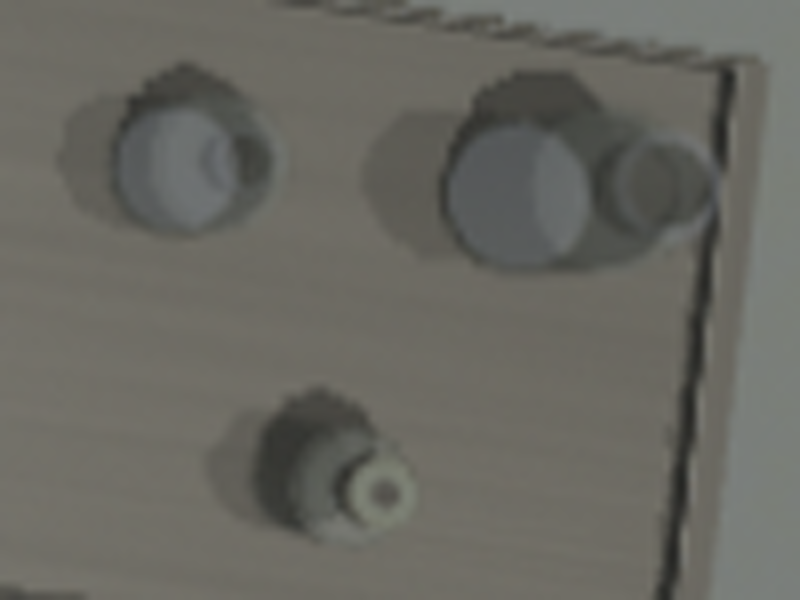

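View pics/side0v.png

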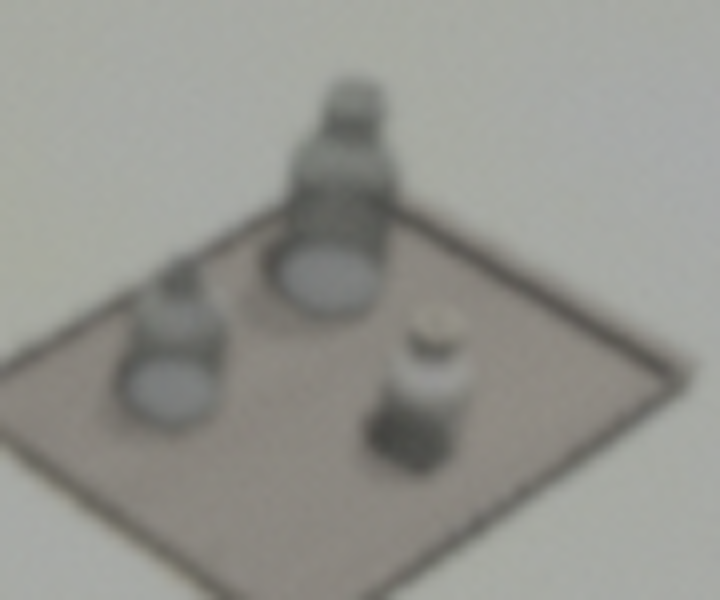

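The crops show the large vial's mouth ring at top pixel (417.4,208.1) and the small vial's mouth near (366,205). In the side view the large mouth is near (329,121) and the small one near (307,145).

```bash
python3 - <<'E'
from h import *
f=lambda a,o:((a[0]+.5)/8-.5+o[0],(a[1]+.5)/8-.5+o[1])
T=(335,185);S=(285,110)
L=f((663,188),T);l=f((356,92),S)
s=f((250,158),T);sb=f((180,273),S)
print('large',onz('top',L,.107),onz('side',l,.107),cross(L,l))
print('small',onz('top',s,.076),onz('side',sb,.076),cross(s,sb))
print('bases top L',onz('top',f((518,196),T),.004),'s',onz('top',f((180,168),T),.004))
print('bases side L',onz('side',f((327,280),S),.004),'s',onz('side',f((170,393),S),.004))
print('crimped',onz('top',f((382,493),T),.069))
print('press',onz('top',(150,218),.02),onz('top',(117,220),.02),onz('top',(40,222),.45),onz('top',(75,175),.3))
print('bottle',onz('top',(316,131),.135))
t=cv2.imread('pics/top0.png')
# enlarge small mouth with contrast
a=crop('top',t,345,185,85,50,8); a=cv2.createCLAHE(4,(4,4)).apply(cv2.cvtColor(a,6)); 
s_=cv2.imread('pics/side0.png'); b=crop('side',s_,290,112,50,50,8);b=cv2.createCLAHE(4,(4,4)).apply(cv2.cvtColor(b,6))
o=np.zeros((600,800),np.uint8);o[:400,:680]=a;cv2.imwrite('pics/vm.png',a)
E
```

```text
large [ 0.59725192 -0.24538998  0.107     ] [ 0.59645487 -0.24751591  0.107     ] [ 0.59653092 -0.24574005  0.10765705]
small [ 0.60818878 -0.14025166  0.076     ] [ 0.60400957 -0.1325807   0.076     ] [ 0.60910514 -0.14252571  0.06778028]
bases top L [ 0.59839165 -0.24920675  0.004     ] s [ 0.6083875  -0.14245143  0.004     ]
bases side L [ 0.59954242 -0.25177851  0.004     ] s [ 0.60883341 -0.14255339  0.004     ]
crimped [ 0.51253519 -0.17783486  0.069     ]
press [0.58336772 0.36183522 0.02      ] [0.57930719 0.44114095 0.02      ] [0.57542665 0.37284183 0.45      ] [0.65113956 0.40667206 0.3       ]
bottle [ 0.76259219 -0.01881372  0.135     ]
```

View pics/vm.png

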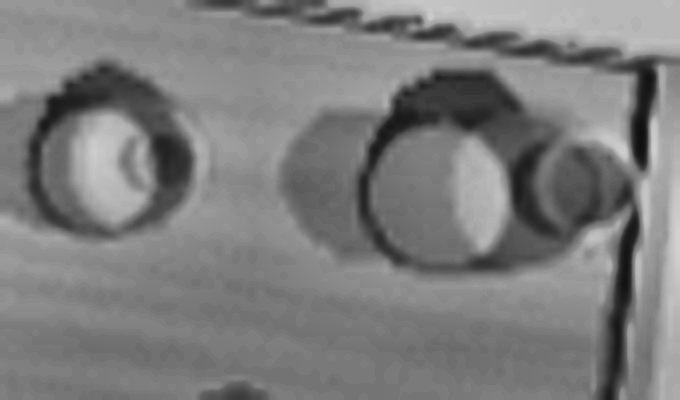

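The large vial is near (0.598,-0.247) and the small one near (0.608,-0.141). Vision is only good to about 3 mm, so I'll centre the vials by a gentle two-way squeeze of their bodies.

Request:
servo_tool --pt "0.71 0.712 0 0 0 -0.489" --pt "0.71 0.712 0 0 0 -0.489" --pt "0.71 0.712 0 0 0 -0.489" --pt "0.71 0.712 0 0 0 -0.489" --pt "0.71 0.712 0 0 0 -0.489" --pt "0.71 0.712 0 0 0 -0.489" --pt "0.71 0.712 0 0 0 -0.489" --pt "0.71 0.712 0 0 0 -0.489" --pt "0.71 0.712 0 0 0 -0.489" --pt "0.71 0.712 0 0 0 -0.489" --claw 1

```text
clock: 0.93
eef_pos: [0.5386, -0.3058, 0.2052]
orientation: [-3.141, 0.0, 0.001]
contact_force: [0.7, -1.2, -0.9]
gripper_width: 0.0938
gripper_force: 0.0
```

Request:
servo_tool --pt "0.06 0.06 0 0 0 0" --pt "0.12 0.118 0 0 0 0" --pt "0.12 0.118 0 0 0 0" --pt "0.12 0.118 -0.07 0 0 0" --pt "0.12 0.118 -0.14 0 0 0" --pt "0.12 0.118 -0.2 0 0 0" --pt "0.12 0.118 -0.26 0 0 0" --pt "0.12 0.118 -0.31 0 0 0" --pt "0.12 0.118 -0.34 0 0 0" --pt "0.12 0.118 -0.34 0 0 0"

```text
clock: 1.77
eef_pos: [0.5943, -0.2474, 0.0313]
orientation: [-3.139, 0.0, 0.012]
contact_force: [-0.6, 0.3, 0.8]
gripper_width: 0.094
gripper_force: 0.0
```

Request:
servo_tool --pt "0 0 0 0 0 0" --pt "0 0 0 0 0 0" --pt "0 0 0 0 0 0" --pt "0 0 0 0 0 0" --pt "0 0 0 0 0 0" --pt "0 0 0 0 0 0" --pt "0 0 0 0 0 0" --pt "0 0 0 0 0 0" --pt "0 0 0 0 0 0" --pt "0 0 0 0 0 0" --claw 0

```text
clock: 2.6
eef_pos: [0.5979, -0.2483, 0.0359]
orientation: [-3.141, 0.0, -0.001]
contact_force: [-0.0, 2.3, 4.4]
gripper_width: 0.0485
gripper_force: 30.0
```

Request:
servo_tool --pt "0 0 0 0 0 0" --pt "0 0 0 0 0 0" --pt "0 0 0 0 0 0" --pt "0 0 0 0 0 0.15" --pt "0 0 0 0 0 0.3" --pt "0 0 0 0 0 0.45" --pt "0 0 0 0 0 0.6" --pt "0 0 0 0 0 0.75" --pt "0 0 0 0 0 0.9" --pt "0 0 0 0 0 1" --claw 0.8

```text
clock: 3.43
eef_pos: [0.5974, -0.2491, 0.0352]
orientation: [2.899, 1.209, -0.001]
contact_force: [0.2, 0.0, 0.8]
gripper_width: 0.0845
gripper_force: 0.0
```

Request:
servo_tool --pt "0 0 0 0 0 0.15" --pt "0 0 0 0 0 0.3" --pt "0 0 0 0 0 0.45" --pt "0 0 0 0 0 0.6" --pt "0 0 0 0 0 0.75" --pt "0 0 0 0 0 0.9" --pt "0 0 0 0 0 1" --pt "0 0 0 0 0 1" --pt "0 0 0 0 0 1" --pt "0 0 0 0 0 1"

```text
clock: 4.27
eef_pos: [0.5975, -0.2489, 0.0353]
orientation: [-2.224, -2.218, 0.0]
contact_force: [-0.2, -0.2, 0.0]
gripper_width: 0.0846
gripper_force: 0.0
```

Request:
servo_tool --pt "0 0 0 0 0 0" --pt "0 0 0 0 0 0" --pt "0 0 0 0 0 0" --pt "0 0 0 0 0 0" --pt "0 0 0 0 0 0" --pt "0 0 0 0 0 0" --pt "0 0 0 0 0 0" --pt "0 0 0 0 0 0" --pt "0 0 0 0 0 0" --pt "0 0 0 0 0 0" --claw 0

```text
clock: 5.1
eef_pos: [0.5976, -0.2486, 0.0355]
orientation: [-2.222, -2.221, -0.0]
contact_force: [1.1, -0.1, -0.4]
gripper_width: 0.0484
gripper_force: 30.0
```

Request:
servo_tool --pt "0 0 0 0 0 0" --pt "0 0 0 0 0 0" --pt "0 0 0 0 0 0" --pt "0 0 0.08 0 0 0" --pt "0 0 0.16 0 0 0" --pt "0 0 0.24 0 0 0" --pt "0 0 0.24 0 0 0" --pt "0.007 0.07 0.24 0 0 0" --pt "0.014 0.14 0.24 0 0 0" --pt "0.021 0.215 0.24 0 0 0" --claw 0.9

```text
clock: 5.93
eef_pos: [0.6081, -0.1415, 0.1557]
orientation: [2.224, 2.217, 0.0]
contact_force: [-0.9, 0.1, 0.1]
gripper_width: 0.0895
gripper_force: 0.0
```

Request:
servo_tool --pt "0 0 0 0 0 0" --pt "0 0 0 0 0 0" --pt "0 0 -0.06 0 0 0" --pt "0 0 -0.12 0 0 0" --pt "0 0 -0.18 0 0 0" --pt "0 0 -0.22 0 0 0" --pt "0 0 -0.25 0 0 0" --pt "0 0 -0.26 0 0 0" --pt "0 0 -0.26 0 0 0" --pt "0 0 -0.26 0 0 0"

```text
clock: 6.77
eef_pos: [0.6084, -0.1422, 0.0258]
orientation: [2.222, 2.219, 0.0]
contact_force: [0.3, 0.8, 0.6]
gripper_width: 0.0889
gripper_force: 0.0
```

Request:
servo_tool --pt "0 0 0 0 0 0" --pt "0 0 0 0 0 0" --pt "0 0 0 0 0 0" --pt "0 0 0 0 0 0" --pt "0 0 0 0 0 0" --pt "0 0 0 0 0 0" --pt "0 0 0 0 0 0" --pt "0 0 0 0 0 0" --pt "0 0 0 0 0 0" --pt "0 0 0 0 0 0" --claw -0.2

```text
clock: 7.6
eef_pos: [0.6081, -0.1411, 0.0255]
orientation: [-2.222, -2.221, 0.0]
contact_force: [-0.3, -0.9, 1.4]
gripper_width: 0.0419
gripper_force: 30.0
```

Request:
servo_tool --pt "0 0 0 0 0 0" --pt "0 0 0 0 0 0" --pt "0 0 0 0 0 0" --pt "0 0 0 0 0 -0.15" --pt "0 0 0 0 0 -0.3" --pt "0 0 0 0 0 -0.45" --pt "0 0 0 0 0 -0.6" --pt "0 0 0 0 0 -0.75" --pt "0 0 0 0 0 -0.9" --pt "0 0 0 0 0 -1" --claw 0.8

```text
clock: 8.43
eef_pos: [0.6082, -0.141, 0.0254]
orientation: [2.906, 1.194, 0.0]
contact_force: [1.0, 0.3, 0.5]
gripper_width: 0.0848
gripper_force: 0.0
```

Request:
servo_tool --pt "0 0 0 0 0 -0.15" --pt "0 0 0 0 0 -0.3" --pt "0 0 0 0 0 -0.45" --pt "0 0 0 0 0 -0.6" --pt "0 0 0 0 0 -0.75" --pt "0 0 0 0 0 -0.9" --pt "0 0 0 0 0 -1" --pt "0 0 0 0 0 -1" --pt "0 0 0 0 0 -1" --pt "0 0 0 0 0 -1"

```text
clock: 9.27
eef_pos: [0.6082, -0.141, 0.0254]
orientation: [-3.141, -0.003, -0.0]
contact_force: [-0.6, 0.1, 0.2]
gripper_width: 0.0848
gripper_force: 0.0
```

Request:
servo_tool --pt "0 0 0 0 0 0" --pt "0 0 0 0 0 0" --pt "0 0 0 0 0 0" --pt "0 0 0 0 0 0" --pt "0 0 0 0 0 0" --pt "0 0 0 0 0 0" --pt "0 0 0 0 0 0" --pt "0 0 0 0 0 0" --pt "0 0 0 0 0 0" --pt "0 0 0 0 0 0" --claw -0.2

```text
clock: 10.1
eef_pos: [0.6081, -0.141, 0.0255]
orientation: [-3.141, 0.0, 0.0]
contact_force: [0.4, 1.2, -0.1]
gripper_width: 0.0415
gripper_force: 30.0
```

Request:
servo_tool --pt "0 0 0 0 0 0" --pt "0 0 0 0 0 0" --pt "0 0 0 0 0 0" --pt "0 0 0.08 0 0 0" --pt "0 0 0.16 0 0 0" --pt "0 0 0.23 0 0 0" --pt "-0.02 0.07 0.23 0 0 0" --pt "-0.04 0.145 0.23 0 0 0" --pt "-0.06 0.22 0.23 0 0 0" --pt "-0.08 0.295 0.23 0 0 0" --claw 0.6

```text
clock: 10.93
eef_pos: [0.5677, 0.0075, 0.1409]
orientation: [-3.141, 0.002, -0.001]
contact_force: [0.9, 1.0, -0.3]
gripper_width: 0.0753
gripper_force: 0.0
```

Request:
servo_tool --pt "-0.018 0.07 0 0 0 0" --pt "-0.036 0.14 0 0 0 0" --pt "-0.054 0.2 0 0 0 0" --pt "-0.072 0.259 0 0 0 0" --pt "-0.072 0.259 0 0 0 0" --pt "-0.072 0.259 -0.07 0 0 0" --pt "-0.072 0.259 -0.14 0 0 0" --pt "-0.072 0.259 -0.2 0 0 0" --pt "-0.072 0.259 -0.23 0 0 0" --pt "-0.072 0.259 -0.23 0 0 0" --claw 0.2

```text
clock: 11.77
eef_pos: [0.5296, 0.1346, 0.0223]
orientation: [3.14, -0.001, -0.009]
contact_force: [-0.5, -0.0, 0.4]
gripper_width: 0.056
gripper_force: 0.0
```

Request:
servo_tool --pt "0 0 -0.01 0 0 0" --pt "0 0 -0.02 0 0 0" --pt "0 0 -0.034 0 0 0" --pt "0 0 -0.034 0 0 0" --pt "0 0 -0.034 0 0 0" --pt "0 0 -0.034 0 0 0" --pt "0 0 -0.034 0 0 0" --pt "0 0 -0.034 0 0 0" --pt "0 0 -0.034 0 0 0" --pt "0 0 -0.034 0 0 0"

```text
clock: 12.6
eef_pos: [0.5323, 0.1359, 0.0087]
orientation: [-3.141, 0.0, -0.001]
contact_force: [0.2, -0.5, -0.0]
gripper_width: 0.0563
gripper_force: 0.0
```

Request:
servo_tool --pt "0 0 0 0 0 0" --pt "0 0 0 0 0 0" --pt "0 0 0 0 0 0" --pt "0 0 0 0 0 0" --pt "0 0 0 0 0 0" --pt "0 0 0 0 0 0" --pt "0 0 0 0 0 0" --pt "0 0 0 0 0 0" --pt "0 0 0 0 0 0" --pt "0 0 0 0 0 0" --claw -0.6

```text
clock: 13.43
eef_pos: [0.5321, 0.1358, 0.0085]
orientation: [3.142, -0.0, -0.0]
contact_force: [0.8, -0.2, 0.4]
gripper_width: 0.0257
gripper_force: 30.0
```

Request:
servo_tool --pt "0 0 0 0 0 0" --pt "0 0 0 0 0 0" --pt "0 0 0 0 0 0" --pt "0 0 0 0 0 0.15" --pt "0 0 0 0 0 0.3" --pt "0 0 0 0 0 0.45" --pt "0 0 0 0 0 0.6" --pt "0 0 0 0 0 0.75" --pt "0 0 0 0 0 0.9" --pt "0 0 0 0 0 1" --claw 0

```text
clock: 14.27
eef_pos: [0.5322, 0.1357, 0.0085]
orientation: [2.899, 1.21, 0.0]
contact_force: [0.3, 0.1, -0.2]
gripper_width: 0.0469
gripper_force: 0.0
```

Request:
servo_tool --pt "0 0 0 0 0 0.15" --pt "0 0 0 0 0 0.3" --pt "0 0 0 0 0 0.45" --pt "0 0 0 0 0 0.6" --pt "0 0 0 0 0 0.75" --pt "0 0 0 0 0 0.9" --pt "0 0 0 0 0 1" --pt "0 0 0 0 0 1" --pt "0 0 0 0 0 1" --pt "0 0 0 0 0 1"

```text
clock: 15.1
eef_pos: [0.5321, 0.1357, 0.0085]
orientation: [2.224, 2.219, -0.0]
contact_force: [0.6, -0.6, -0.2]
gripper_width: 0.0469
gripper_force: 0.0
```

```bash
cat > blobs.py <<'E'
from h import *
def blobs(tag):
    t=eyes.capture('top')[:,:,::-1]; cv2.imwrite(f'pics/top_{tag}.png',t)
    x0,x1,y0,y1=182,268,190,262
    g=cv2.resize(cv2.cvtColor(t,6)[y0:y1,x0:x1],None,fx=8,fy=8,interpolation=cv2.INTER_CUBIC)
    for c in cv2.findContours(cv2.threshold(g,62,255,0)[1],0,2)[0]:
        if cv2.contourArea(c)<1000: continue
        (u,v),ax,an=cv2.fitEllipse(c); u=(u+.5)/8-.5+x0; v=(v+.5)/8-.5+y0
        print(np.round((u,v),1),np.round(np.array(ax)/8,1),onz('top',(u,v),.015).round(4),onz('top',(u,v),.018).round(4))
E
python3 -c "
from blobs import *
o=sensors.get_obs();print(o['eef_pos'],o['gripper_width'],o['contact_force'])"
```

```text
[0.53214783 0.13569483 0.0084697 ] 0.04686492026659982 [ 0.63267455 -0.62849975 -0.24613277]
```

Request:
servo_tool --pt "0 0 0 0 0 0" --pt "0 0 0 0 0 0" --pt "0 0 0 0 0 0" --pt "0 0 0 0 0 0" --pt "0 0 0 0 0 0" --pt "0 0 0 0 0 0" --pt "0 0 0 0 0 0" --pt "0 0 0 0 0 0" --pt "0 0 0 0 0 0" --pt "0 0 0 0 0 0" --claw -0.6

```text
clock: 15.93
eef_pos: [0.5322, 0.1358, 0.0085]
orientation: [-2.222, -2.221, -0.0]
contact_force: [-0.6, -0.3, 0.0]
gripper_width: 0.0257
gripper_force: 30.0
```

Request:
servo_tool --pt "0 0 0 0 0 0" --pt "0 0 0 0 0 0" --pt "0 0 0 0 0 0" --pt "0 0 0.05 0 0 0" --pt "0 0 0.12 0 0 0" --pt "0 0 0.18 0 0 0" --pt "0 -0.06 0.18 0 0 0" --pt "0 -0.14 0.18 0 0 0" --pt "0 -0.22 0.18 0 0 0" --pt "0 -0.3 0.18 0 0 0" --claw 0

```text
clock: 16.77
eef_pos: [0.532, -0.0156, 0.0988]
orientation: [2.22, 2.222, 0.0]
contact_force: [0.5, -0.6, -0.1]
gripper_width: 0.0468
gripper_force: 0.0
```

```bash
python3 -c "
from blobs import *
blobs('c1')
o=sensors.get_obs();print(o['eef_pos'],o['gripper_width'])"
```

```text
[202.1 242.9] [7.5 7.7] [0.5225 0.2379 0.015 ] [0.5227 0.2375 0.018 ]
[244.9 238.1] [11.6 11.8] [0.5328 0.1354 0.015 ] [0.533  0.1354 0.018 ]
[200.9 209.1] [11.6 11.9] [0.6037 0.2408 0.015 ] [0.6036 0.2404 0.018 ]
[239.8 205.9] [16.3 16.5] [0.6104 0.1469 0.015 ] [0.6103 0.1469 0.018 ]
[ 0.53098347 -0.02779419  0.09809223] 0.04707823835168391
```

Request:
servo_tool --pt "0.02 0.07 0 0 0 0" --pt "0.04 0.14 0 0 0 0" --pt "0.06 0.21 0 0 0 0" --pt "0.08 0.28 0 0 0 0" --pt "0.1 0.35 0 0 0 0" --pt "0.115 0.41 0 0 0 0" --pt "0.13 0.46 0 0 0 0" --pt "0.14 0.5 0 0 0 0" --pt "0.142 0.51 0 0 0 0" --pt "0.142 0.51 0 0 0 0" --claw 0

```text
clock: 17.65
eef_pos: [0.6025, 0.2429, 0.0982]
orientation: [-2.218, -2.224, -0.0]
contact_force: [0.3, -0.6, -0.3]
gripper_width: 0.0474
gripper_force: 0.0
```

Request:
servo_tool --pt "0 0 -0.03 0 0 0" --pt "0 0 -0.06 0 0 0" --pt "0 0 -0.09 0 0 0" --pt "0 0 -0.12 0 0 0" --pt "0 0 -0.14 0 0 0" --pt "0 0 -0.155 0 0 0" --pt "0 0 -0.165 0 0 0" --pt "0 0 -0.1675 0 0 0" --pt "0 0 -0.1675 0 0 0" --pt "0 0 -0.1675 0 0 0"

```text
clock: 18.48
eef_pos: [0.6036, 0.241, 0.0154]
orientation: [2.222, 2.221, 0.002]
contact_force: [-0.2, -0.6, 0.0]
gripper_width: 0.0471
gripper_force: 0.0
```

Request:
servo_tool --pt "0 0 0 0 0 0" --pt "0 0 0 0 0 0" --pt "0 0 0 0 0 0" --pt "0 0 0 0 0 0" --pt "0 0 0 0 0 0" --pt "0 0 0 0 0 0" --pt "0 0 0 0 0 0" --pt "0 0 0 0 0 0" --pt "0 0 0 0 0 0" --pt "0 0 0 0 0 0" --claw -0.6

```text
clock: 19.32
eef_pos: [0.6034, 0.241, 0.0151]
orientation: [2.222, 2.221, 0.001]
contact_force: [-1.4, -1.2, 5.3]
gripper_width: 0.0262
gripper_force: 30.0
```

Request:
servo_tool --pt "0 0 0.02 0 0 0" --pt "0 0 0.05 0 0 0" --pt "0 0 0.09 0 0 0" --pt "0 0 0.14 0 0 0" --pt "0 0 0.19 0 0 0" --pt "0 0 0.24 0 0 0" --pt "0 0 0.28 0 0 0" --pt "0 0 0.3 0 0 0" --pt "0 0 0.3 0 0 0" --pt "0 0 0.3 0 0 0"

```text
clock: 20.15
eef_pos: [0.6028, 0.2406, 0.1644]
orientation: [2.222, 2.221, -0.001]
contact_force: [-0.1, -0.1, -0.7]
gripper_width: 0.0262
gripper_force: 30.0
```

```bash
python3 -c "
from h import *
X=sensors.get_obs()['eef_pos'];print(X)
u,v=pix('side',X).astype(int); s=eyes.capture('side')[:,:,::-1]; t=eyes.capture('top')[:,:,::-1]
cv2.imwrite('pics/side_g1.png',crop('s',s,max(u-40,0),max(v-30,0),80,60,8)); cv2.imwrite('pics/top_g1.png',t); print(u,v)"
```

```text
[0.60284233 0.24056336 0.16440716]
225 186
```

View pics/side_g1.png

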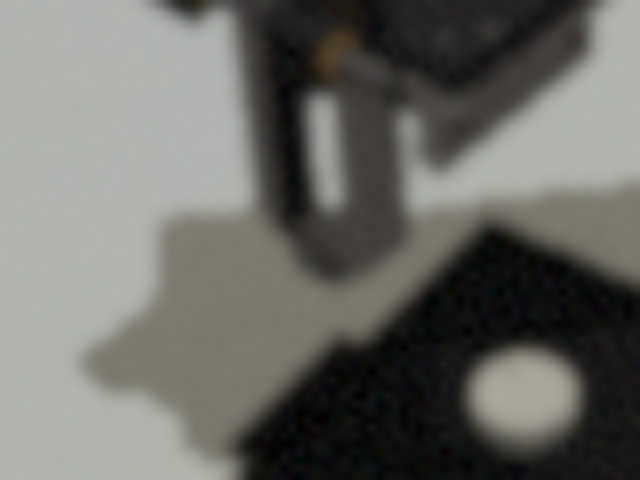

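The side crop shows the stopper level between the fingertips at about (335,250). I'm carrying it to the large vial.

Request:
servo_tool --pt "0 -0.04 0 0 0 0" --pt "0 -0.11 0 0 0 0" --pt "0 -0.18 0 0 0 0" --pt "0 -0.255 0 0 0 0" --pt "0 -0.33 0 0 0 0" --pt "0 -0.405 0 0 0 0" --pt "-0.002 -0.48 0 0 0 0" --pt "-0.004 -0.555 0 0 0 0" --pt "-0.006 -0.63 0 0 0 0" --pt "-0.009 -0.7 0 0 0 0"

```text
clock: 21.08
eef_pos: [0.5972, -0.1115, 0.163]
orientation: [-2.221, -2.219, 0.003]
contact_force: [0.4, -0.3, -0.7]
gripper_width: 0.0266
gripper_force: 30.0
```

Request:
servo_tool --pt "-0.001 -0.07 0 0 0 0" --pt "-0.002 -0.13 0 0 0 0" --pt "-0.002 -0.19 0 0 0 0" --pt "-0.002 -0.24 0 0 0 0" --pt "-0.002 -0.27 0 0 0 0" --pt "-0.002 -0.279 -0.02 0 0 0" --pt "-0.002 -0.279 -0.05 0 0 0" --pt "-0.002 -0.279 -0.075 0 0 0" --pt "-0.002 -0.279 -0.08 0 0 0" --pt "-0.002 -0.279 -0.08 0 0 0"

```text
clock: 21.92
eef_pos: [0.5968, -0.2464, 0.1229]
orientation: [-2.216, -2.221, 0.001]
contact_force: [0.2, -0.1, -0.0]
gripper_width: 0.0261
gripper_force: 30.0
```

```bash
python3 -c "
from h import *
X=sensors.get_obs()['eef_pos'];print(X, sensors.get_obs()['gripper_width'])
s=eyes.capture('side')[:,:,::-1]; t=eyes.capture('top')[:,:,::-1]
print(pix('side',X),pix('top',X))
cv2.imwrite('pics/g2.png',np.hstack([crop('s',s,300,85,60,80,6.5),crop('t',t,385,170,60,80,6.5)]))"
```

```text
[ 0.59678421 -0.24639249  0.12286029] 0.026137158760520755
[329.37189422 117.17081841] [421.37411537 208.01020918]
```

View pics/g2.png

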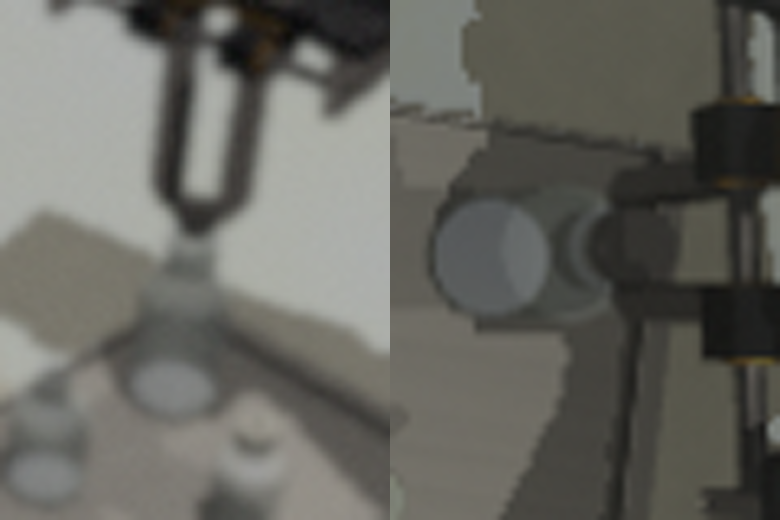

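The left half shows the stopper directly above the mouth at about (190,230). The right half shows it gripped squarely at about (635,245). I'm lowering it.

Request:
servo_tool --pt "0 0 0 0 0 0" --pt "0 0 0 0 0 0" --pt "0 0 -0.006 0 0 0" --pt "0 0 -0.012 0 0 0" --pt "0 0 -0.018 0 0 0" --pt "0 0 -0.022 0 0 0" --pt "0 0 -0.026 0 0 0" --pt "0 0 -0.029 0 0 0" --pt "0 0 -0.029 0 0 0" --pt "0 0 -0.029 0 0 0"

```text
clock: 22.85
eef_pos: [0.5976, -0.2486, 0.1101]
orientation: [-2.222, -2.221, 0.0]
contact_force: [-0.2, 0.4, -0.1]
gripper_width: 0.0265
gripper_force: 30.0
```

Request:
servo_tool --pt "0 0 0 0 0 0" --pt "0 0 0 0 0 0" --pt "0 0 0 0 0 0" --pt "0 0 0 0 0 0" --pt "0 0 0 0 0 0" --pt "0 0 0.01 0 0 0" --pt "0 0 0.04 0 0 0" --pt "0 0 0.08 0 0 0" --pt "0 0 0.1 0 0 0" --pt "0 0 0.1 0 0 0" --claw 0

```text
clock: 23.68
eef_pos: [0.5996, -0.2491, 0.1631]
orientation: [2.219, 2.218, 0.004]
contact_force: [0.7, -0.0, 0.1]
gripper_width: 0.0465
gripper_force: 0.0
```

Request:
servo_tool --pt "0 0.06 0 0 0 0" --pt "-0.01 0.13 0 0 0 0" --pt "-0.02 0.205 0 0 0 0" --pt "-0.03 0.28 0 0 0 0" --pt "-0.05 0.355 0 0 0 0" --pt "-0.07 0.43 0 0 0 0" --pt "-0.09 0.505 0 0 0 0" --pt "-0.11 0.58 0 0 0 0" --pt "-0.13 0.655 0 0 0 0" --pt "-0.15 0.73 0 0 0 0"

```text
clock: 24.52
eef_pos: [0.5215, 0.1178, 0.1597]
orientation: [-2.222, -2.221, 0.001]
contact_force: [0.0, -0.3, 1.1]
gripper_width: 0.0474
gripper_force: 0.0
```

```bash
python3 -c "
from h import *
X=sensors.get_obs()['eef_pos'];print(X, sensors.get_obs()['gripper_width'])
s=eyes.capture('side')[:,:,::-1]; t=eyes.capture('top')[:,:,::-1]
print(pix('top',(.5976,-.2487,.112)))
cv2.imwrite('pics/g3.png',np.hstack([crop('s',s,300,95,60,70,6.5),crop('t',t,385,175,60,70,6.5)]))"
```

```text
[0.52150752 0.11777286 0.15970939] 0.0473627366550561
[419.97432201 207.8021404 ]
```

View pics/g3.png

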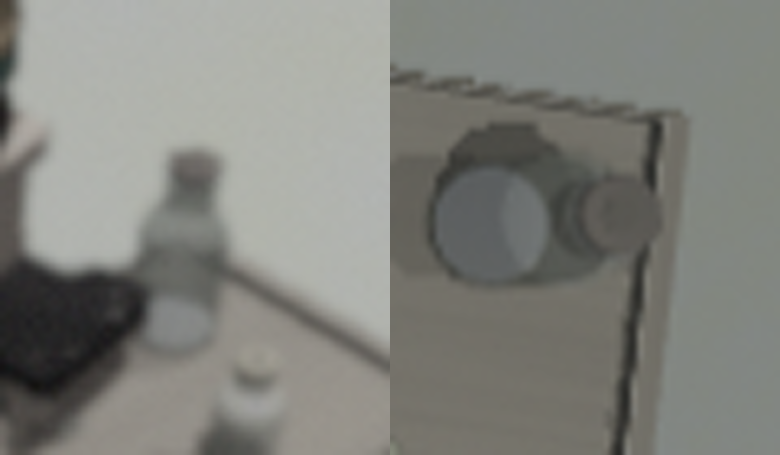

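The stopper is level on the large vial. Its top pixel is about (420.0,207.7), against a predicted (420.0,207.8). Next is the small stopper.

Request:
servo_tool --pt "0 0.06 0 0 0 0" --pt "0 0.12 0 0 0 0" --pt "0 0.18 0 0 0 0" --pt "0 0.22 0 0 0 0" --pt "0 0.243 0 0 0 0" --pt "0 0.243 0 0 0 0" --pt "0 0.243 -0.05 0 0 0" --pt "0 0.243 -0.1 0 0 0" --pt "0 0.243 -0.15 0 0 0" --pt "0 0.243 -0.18 0 0 0"

```text
clock: 25.45
eef_pos: [0.5218, 0.2341, 0.0677]
orientation: [2.224, 2.218, -0.007]
contact_force: [0.3, -0.8, -0.2]
gripper_width: 0.0471
gripper_force: 0.0
```

Request:
servo_tool --pt "0 0 -0.03 0 0 0" --pt "0 0 -0.06 0 0 0" --pt "0 0 -0.08 0 0 0" --pt "0 0 -0.095 0 0 0" --pt "0 0 -0.105 0 0 0" --pt "0 0 -0.111 0 0 0" --pt "0 0 -0.111 0 0 0" --pt "0 0 -0.111 0 0 0" --pt "0 0 -0.111 0 0 0" --pt "0 0 -0.111 0 0 0"

```text
clock: 26.28
eef_pos: [0.523, 0.238, 0.0153]
orientation: [2.221, 2.221, 0.002]
contact_force: [-0.2, 0.2, 0.1]
gripper_width: 0.047
gripper_force: 0.0
```

Request:
servo_tool --pt "0 0 0 0 0 0" --pt "0 0 0 0 0 0" --pt "0 0 0 0 0 0" --pt "0 0 0 0 0 0" --pt "0 0 0 0 0 0" --pt "0 0 0 0 0 0" --pt "0 0 0 0 0 0" --pt "0 0 0 0 0 0" --pt "0 0 0 0 0 0" --pt "0 0 0 0 0 0" --claw -0.8

```text
clock: 27.12
eef_pos: [0.5227, 0.2378, 0.0148]
orientation: [2.222, 2.221, 0.0]
contact_force: [-0.1, 0.4, 0.6]
gripper_width: 0.0158
gripper_force: 30.0
```

Request:
servo_tool --pt "0 0 0.02 0 0 0" --pt "0 0 0.05 0 0 0" --pt "0 0 0.1 0 0 0" --pt "0 0 0.15 0 0 0" --pt "0.01 -0.04 0.18 0 0 0" --pt "0.025 -0.1 0.2 0 0 0" --pt "0.04 -0.17 0.2 0 0 0" --pt "0.055 -0.24 0.2 0 0 0" --pt "0.07 -0.31 0.2 0 0 0" --pt "0.085 -0.38 0.2 0 0 0"

```text
clock: 27.95
eef_pos: [0.5653, 0.0461, 0.1156]
orientation: [2.221, 2.221, 0.001]
contact_force: [0.5, 0.3, -0.5]
gripper_width: 0.0157
gripper_force: 30.0
```

Request:
servo_tool --pt "0.017 -0.07 0 0 0 0" --pt "0.034 -0.14 0 0 0 0" --pt "0.05 -0.21 0 0 0 0" --pt "0.065 -0.27 0 0 0 0" --pt "0.075 -0.32 0 0 0 0" --pt "0.084 -0.36 0 0 0 0" --pt "0.086 -0.378 0 0 0 0" --pt "0.086 -0.378 0 0 0 0" --pt "0.086 -0.378 -0.01 0 0 0" --pt "0.086 -0.378 -0.02 0 0 0"

```text
clock: 28.78
eef_pos: [0.6082, -0.1387, 0.1049]
orientation: [-2.219, -2.223, -0.002]
contact_force: [0.2, -0.2, -0.6]
gripper_width: 0.0155
gripper_force: 30.0
```

```bash
python3 -c "
from h import *
X=sensors.get_obs()['eef_pos'];print(X, sensors.get_obs()['gripper_width'])
s=eyes.capture('side')[:,:,::-1]; t=eyes.capture('top')[:,:,::-1]
print(pix('side',X),pix('top',X))
cv2.imwrite('pics/g4.png',np.hstack([crop('s',s,280,110,60,70,6.5),crop('t',t,335,170,60,70,6.5)]))"
```

```text
[ 0.60820361 -0.13871133  0.10489098] 0.015513535901387682
[307.79630618 135.0724425 ] [369.48190297 203.70569866]
```

View pics/g4.png

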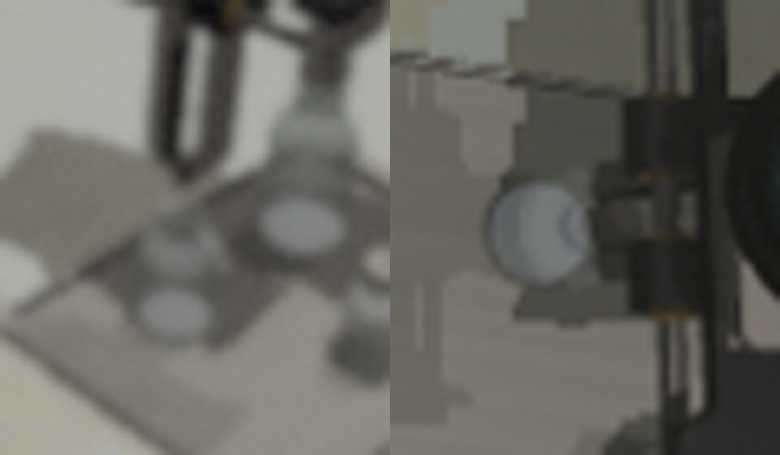

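The stopper sits just above the small mouth, at side-crop pixel (185,175). I'm lowering it.

Request:
servo_tool --pt "0 0 -0.01 0 0 0" --pt "0 0 -0.02 0 0 0" --pt "0 0 -0.03 0 0 0" --pt "0 0 -0.035 0 0 0" --pt "0 0 -0.04 0 0 0" --pt "0 0 -0.044 0 0 0" --pt "0 0 -0.048 0 0 0" --pt "0 0 -0.051 0 0 0" --pt "0 0 -0.051 0 0 0" --pt "0 0 -0.051 0 0 0"

```text
clock: 29.72
eef_pos: [0.6082, -0.1412, 0.0793]
orientation: [2.222, 2.221, 0.0]
contact_force: [-0.5, 0.5, 0.3]
gripper_width: 0.0158
gripper_force: 30.0
```

Request:
servo_tool --pt "0 0 0 0 0 0" --pt "0 0 0 0 0 0" --pt "0 0 0 0 0 0" --pt "0 0 0 0 0 0" --pt "0 0 0 0 0 0" --pt "0 0 0.01 0 0 0" --pt "0 0 0.04 0 0 0" --pt "0 0 0.08 0 0 0" --pt "0 0 0.1 0 0 0" --pt "0 0 0.1 0 0 0" --claw 0

```text
clock: 30.55
eef_pos: [0.6101, -0.1413, 0.132]
orientation: [2.219, 2.218, 0.005]
contact_force: [-0.1, 0.2, 0.4]
gripper_width: 0.0468
gripper_force: 0.0
```

Request:
servo_tool --pt "-0.01 0.05 0 0 0 0" --pt "-0.025 0.11 0 0 0 0" --pt "-0.045 0.18 0 0 0 0" --pt "-0.065 0.25 0 0 0 0" --pt "-0.085 0.32 0 0 0 0" --pt "-0.105 0.39 0 0 0 0" --pt "-0.125 0.45 0 0 0 0" --pt "-0.14 0.51 0 0 0 0" --pt "-0.15 0.545 0 0 0 0" --pt "-0.152 0.554 0 0 0 0"

```text
clock: 31.38
eef_pos: [0.5304, 0.1404, 0.1289]
orientation: [-2.213, -2.226, -0.001]
contact_force: [0.1, 0.1, 0.6]
gripper_width: 0.0473
gripper_force: 0.0
```

```bash
python3 -c "
from h import *
X=sensors.get_obs()['eef_pos'];print(X, sensors.get_obs()['gripper_width'])
s=eyes.capture('side')[:,:,::-1]; t=eyes.capture('top')[:,:,::-1]
print(pix('top',(.608,-.1412,.081)))
cv2.imwrite('pics/g5.png',np.hstack([crop('s',s,280,110,60,70,6.5),crop('t',t,335,170,60,70,6.5)]))"
```

```text
[0.53039494 0.1403654  0.1289481 ] 0.04728888957212332
[366.96022721 204.28910914]
```

View pics/g5.png

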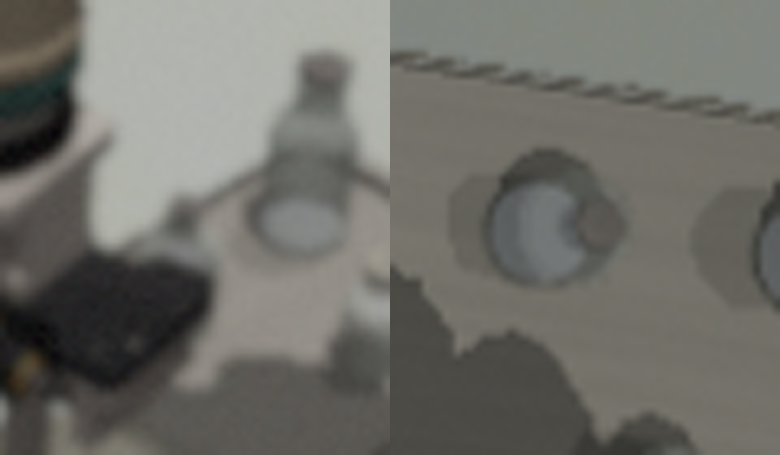

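The small stopper is seated. Its top pixel is about (366.9,203.6), against a predicted (367.0,204.3). Now the small cap.

Request:
servo_tool --pt "0 0 0 0 0 0" --pt "0 0 -0.03 0 0 0" --pt "0 0 -0.07 0 0 0" --pt "0 0 -0.11 0 0 0" --pt "0 0 -0.15 0 0 0" --pt "0 0 -0.19 0 0 0" --pt "0 0 -0.22 0 0 0" --pt "0 0 -0.237 0 0 0" --pt "0 0 -0.241 0 0 0" --pt "0 0 -0.241 0 0 0"

```text
clock: 32.32
eef_pos: [0.5323, 0.1345, 0.0083]
orientation: [2.224, 2.219, -0.002]
contact_force: [-0.2, -0.3, -0.2]
gripper_width: 0.0469
gripper_force: 0.0
```

Request:
servo_tool --pt "0 0 0 0 0 0" --pt "0 0 0 0 0 0" --pt "0 0 0 0 0 0" --pt "0 0 0 0 0 0" --pt "0 0 0 0 0 0" --pt "0 0 0 0 0 0" --pt "0 0 0 0 0 0" --pt "0 0 0 0 0 0" --pt "0 0 0 0 0 0" --pt "0 0 0 0 0 0" --claw -0.7

```text
clock: 33.15
eef_pos: [0.5328, 0.1359, 0.0095]
orientation: [2.221, 2.22, 0.002]
contact_force: [0.4, -1.0, 6.1]
gripper_width: 0.0255
gripper_force: 30.0
```

Request:
servo_tool --pt "0 0 0.02 0 0 0" --pt "0 0 0.05 0 0 0" --pt "0 0 0.1 0 0 0" --pt "0 0 0.15 0 0 0" --pt "0.01 -0.04 0.18 0 0 0" --pt "0.025 -0.09 0.2 0 0 0" --pt "0.04 -0.15 0.2 0 0 0" --pt "0.058 -0.21 0.2 0 0 0" --pt "0.076 -0.275 0.2 0 0 0" --pt "0.094 -0.34 0.2 0 0 0"

```text
clock: 33.98
eef_pos: [0.5792, -0.0354, 0.1095]
orientation: [2.221, 2.222, 0.0]
contact_force: [0.3, -0.4, -0.2]
gripper_width: 0.0253
gripper_force: 30.0
```

Request:
servo_tool --pt "0.016 -0.06 0 0 0 0" --pt "0.03 -0.11 0 0 0 0" --pt "0.044 -0.155 0 0 0 0" --pt "0.054 -0.19 0 0 0 0" --pt "0.058 -0.214 0 0 0 0" --pt "0.058 -0.214 0 0 0 0" --pt "0.058 -0.214 0 0 0 0" --pt "0.058 -0.214 0 0 0 0" --pt "0.058 -0.214 0 0 0 0" --pt "0.058 -0.214 0 0 0 0"

```text
clock: 34.82
eef_pos: [0.6081, -0.1394, 0.1089]
orientation: [-2.219, -2.223, -0.001]
contact_force: [0.6, -0.5, -1.2]
gripper_width: 0.0255
gripper_force: 30.0
```

Request:
servo_tool --pt "0 0 -0.01 0 0 0" --pt "0 0 -0.02 0 0 0" --pt "0 0 -0.03 0 0 0" --pt "0 0 -0.038 0 0 0" --pt "0 0 -0.043 0 0 0" --pt "0 0 -0.048 0 0 0" --pt "0 0 -0.053 0 0 0" --pt "0 0 -0.058 0 0 0" --pt "0 0 -0.058 0 0 0" --pt "0 0 -0.058 0 0 0"

```text
clock: 35.65
eef_pos: [0.6081, -0.1412, 0.0796]
orientation: [-2.222, -2.221, 0.0]
contact_force: [-0.3, -0.2, -0.2]
gripper_width: 0.0254
gripper_force: 30.0
```

Request:
servo_tool --pt "0 0 -0.002 0 0 0" --pt "0 0 -0.002 0 0 0" --pt "0 0 -0.002 0 0 0" --pt "0 0 -0.002 0 0 0" --pt "0 0 -0.002 0 0 0" --pt "0 0 0.01 0 0 0" --pt "0 0 0.04 0 0 0" --pt "0 0 0.08 0 0 0" --pt "0 0 0.1 0 0 0" --pt "0 0 0.1 0 0 0" --claw 0.25

```text
clock: 36.48
eef_pos: [0.6101, -0.1413, 0.1325]
orientation: [2.219, 2.218, 0.005]
contact_force: [0.1, 0.4, 0.7]
gripper_width: 0.0586
gripper_force: 0.0
```

Request:
servo_tool --pt "0 0.05 0 0 0 0" --pt "0 0.11 0 0 0 0" --pt "0 0.18 0 0 0 0" --pt "0 0.25 0 0 0 0" --pt "0.004 0.32 0 0 0 0" --pt "0.004 0.39 0 0 0 0" --pt "0.004 0.46 0 0 0 0" --pt "0.004 0.52 0 0 0 0" --pt "0.004 0.56 0 0 0 0" --pt "0.004 0.577 0 0 0 0"

```text
clock: 37.32
eef_pos: [0.609, 0.1522, 0.1292]
orientation: [-2.214, -2.225, -0.002]
contact_force: [-0.3, 0.6, 0.4]
gripper_width: 0.0586
gripper_force: 0.0
```

```bash
python3 -c "
from h import *
X=sensors.get_obs()['eef_pos'];print(X, sensors.get_obs()['gripper_width'])
s=eyes.capture('side')[:,:,::-1]; t=eyes.capture('top')[:,:,::-1]
print(pix('top',(.608,-.1412,.0825)))
cv2.imwrite('pics/g6.png',np.hstack([crop('s',s,280,110,60,70,6.5),crop('t',t,335,170,60,70,6.5)]))"
```

```text
[0.60902879 0.15219187 0.12921726] 0.058587880146978924
[367.18242105 204.2583781 ]
```

View pics/g6.png

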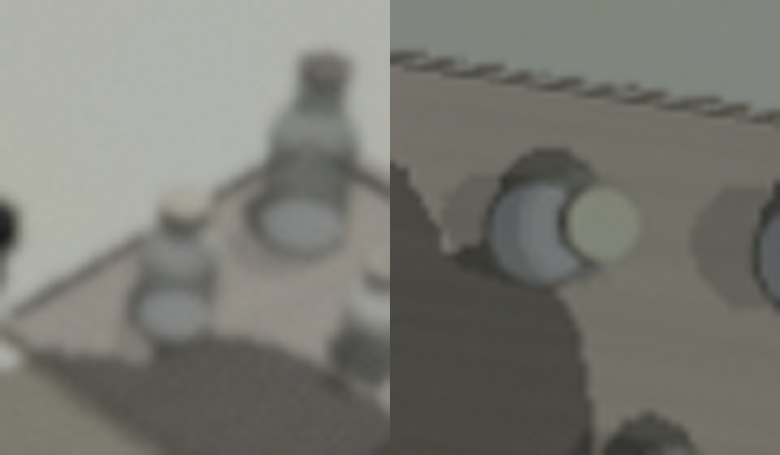

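The small cap sits level and concentric, at top pixel (367.2,204.0) against a predicted (367.2,204.3). Now the large cap.

Request:
servo_tool --pt "0 0 0 0 0 0" --pt "0 0 -0.03 0 0 0" --pt "0 0 -0.07 0 0 0" --pt "0 0 -0.11 0 0 0" --pt "0 0 -0.15 0 0 0" --pt "0 0 -0.19 0 0 0" --pt "0 0 -0.22 0 0 0" --pt "0 0 -0.237 0 0 0" --pt "0 0 -0.241 0 0 0" --pt "0 0 -0.241 0 0 0"

```text
clock: 38.25
eef_pos: [0.6102, 0.1456, 0.0089]
orientation: [2.224, 2.219, -0.002]
contact_force: [0.3, 0.3, -0.8]
gripper_width: 0.0585
gripper_force: 0.0
```

Request:
servo_tool --pt "0 0 0 0 0 0" --pt "0 0 0 0 0 0" --pt "0 0 0 0 0 0" --pt "0 0 0 0 0 0" --pt "0 0 0 0 0 0" --pt "0 0 0 0 0 0" --pt "0 0 0 0 0 0" --pt "0 0 0 0 0 0" --pt "0 0 0 0 0 0" --pt "0 0 0 0 0 0" --claw -0.5

```text
clock: 39.08
eef_pos: [0.6108, 0.1475, 0.0101]
orientation: [2.221, 2.22, 0.002]
contact_force: [-0.6, -0.1, 6.2]
gripper_width: 0.0371
gripper_force: 30.0
```

Request:
servo_tool --pt "0 0 0.02 0 0 0" --pt "0 0 0.05 0 0 0" --pt "0 0 0.1 0 0 0" --pt "0 0 0.15 0 0 0" --pt "0 0 0.2 0 0 0" --pt "0 -0.04 0.25 0 0 0" --pt "0 -0.09 0.28 0 0 0" --pt "0 -0.15 0.293 0 0 0" --pt "0 -0.22 0.293 0 0 0" --pt "0 -0.29 0.293 0 0 0"

```text
clock: 39.92
eef_pos: [0.6103, 0.0016, 0.1571]
orientation: [2.219, 2.222, 0.002]
contact_force: [0.3, 0.5, -0.7]
gripper_width: 0.037
gripper_force: 30.0
```

Request:
servo_tool --pt "-0.002 -0.07 0 0 0 0" --pt "-0.005 -0.14 0 0 0 0" --pt "-0.01 -0.21 0 0 0 0" --pt "-0.015 -0.28 0 0 0 0" --pt "-0.02 -0.35 0 0 0 0" --pt "-0.024 -0.41 0 0 0 0" --pt "-0.025 -0.46 0 0 0 0" --pt "-0.025 -0.49 0 0 0 0" --pt "-0.025 -0.502 0 0 0 0" --pt "-0.025 -0.502 0 0 0 0"

```text
clock: 40.75
eef_pos: [0.5974, -0.2495, 0.1557]
orientation: [-2.224, -2.219, -0.0]
contact_force: [0.0, 0.8, 0.3]
gripper_width: 0.0369
gripper_force: 30.0
```

Request:
servo_tool --pt "0 0 0 0 0 0" --pt "0 0 0 0 0 0" --pt "0 0 0 0 0 0" --pt "0 0 -0.01 0 0 0" --pt "0 0 -0.02 0 0 0" --pt "0 0 -0.03 0 0 0" --pt "0 0 -0.04 0 0 0" --pt "0 0 -0.05 0 0 0" --pt "0 0 -0.05 0 0 0" --pt "0 0 -0.05 0 0 0"

```text
clock: 41.58
eef_pos: [0.5973, -0.2486, 0.1301]
orientation: [-2.221, -2.22, 0.001]
contact_force: [0.2, 0.3, 0.7]
gripper_width: 0.0374
gripper_force: 30.0
```

Request:
servo_tool --pt "0 0 -0.006 0 0 0" --pt "0 0 -0.012 0 0 0" --pt "0 0 -0.018 0 0 0" --pt "0 0 -0.023 0 0 0" --pt "0 0 -0.028 0 0 0" --pt "0 0 -0.033 0 0 0" --pt "0 0 -0.038 0 0 0" --pt "0 0 -0.043 0 0 0" --pt "0 0 -0.043 0 0 0" --pt "0 0 -0.043 0 0 0"

```text
clock: 42.42
eef_pos: [0.5976, -0.2486, 0.1091]
orientation: [-2.222, -2.221, 0.0]
contact_force: [0.8, 0.3, -0.0]
gripper_width: 0.0374
gripper_force: 30.0
```

Request:
servo_tool --pt "0 0 0 0 0 0" --pt "0 0 0 0 0 0" --pt "0 0 0 0 0 0" --pt "0 0 0 0 0 0" --pt "0 0 0 0 0 0" --pt "0 0 0.01 0 0 0" --pt "0 0 0.04 0 0 0" --pt "0 0 0.09 0 0 0" --pt "0 0 0.15 0 0 0" --pt "0 0 0.2 0 0 0" --claw 0.25

```text
clock: 43.25
eef_pos: [0.5979, -0.2485, 0.2112]
orientation: [2.221, 2.221, 0.001]
contact_force: [0.4, -0.7, 0.2]
gripper_width: 0.0585
gripper_force: 0.0
```

Request:
servo_tool --pt "0 0.05 0 0 0 0" --pt "0 0.11 0 0 0 0" --pt "0 0.18 0 0 0 0" --pt "0 0.25 0 0 0 0" --pt "0 0.32 0 0 0 0" --pt "0 0.39 0 0 0 0" --pt "0 0.46 0 0 0 0" --pt "0 0.52 0 0 0 0" --pt "0 0.56 0 0 0 0" --pt "0 0.57 0 0 0 0"

```text
clock: 44.08
eef_pos: [0.5974, 0.042, 0.2101]
orientation: [-2.213, -2.227, -0.005]
contact_force: [0.5, 0.1, -0.3]
gripper_width: 0.0589
gripper_force: 0.0
```

```bash
python3 -c "
from h import *
s=eyes.capture('side')[:,:,::-1]; t=eyes.capture('top')[:,:,::-1]
print(pix('top',(.5976,-.2487,.1135)),pix('top',(.608,-.1412,.0825)))
cv2.imwrite('pics/g7.png',np.hstack([crop('s',s,285,95,60,80,5),crop('t',t,345,175,90,80,5)]))"
```

```text
[420.30404578 207.77705087] [367.18242105 204.2583781 ]
```

View pics/g7.png

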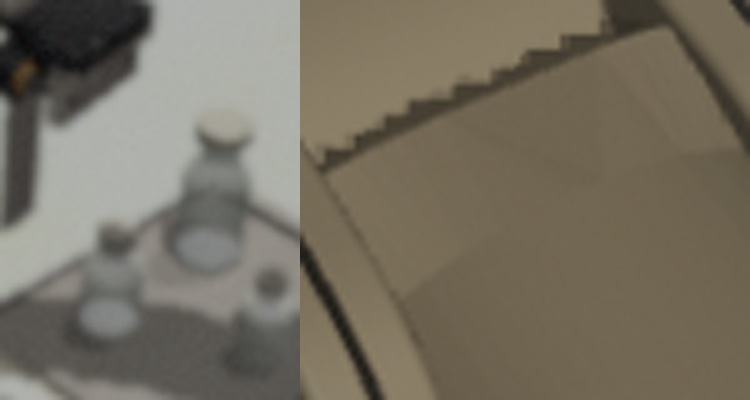

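The side crop shows both caps level, the large one at about (222,130) and the small one at about (115,238). The arm blocks the top view, so I'm clearing it for a final check.

Request:
servo_tool --pt "0 0.05 0 0 0 0" --pt "0 0.1 0 0 0 0" --pt "0 0.15 0 0 0 0" --pt "0 0.18 0 0 0 0" --pt "0 0.2 0 0 0 0" --pt "0 0.2 0 0 0 0" --pt "0 0.2 0 0 0 0" --pt "0 0.2 0 0 0 0" --pt "0 0.2 0 0 0 0" --pt "0 0.2 0 0 0 0"

```text
clock: 45.02
eef_pos: [0.5979, 0.1346, 0.2092]
orientation: [2.224, 2.218, -0.001]
contact_force: [0.0, 0.4, -0.6]
gripper_width: 0.0589
gripper_force: 0.0
```

```bash
python3 -c "
from h import *
t=eyes.capture('top')[:,:,::-1]
cv2.imwrite('pics/g8.png',crop('t',t,345,175,90,80,7))"
```

```text
(no output)
```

View pics/g8.png

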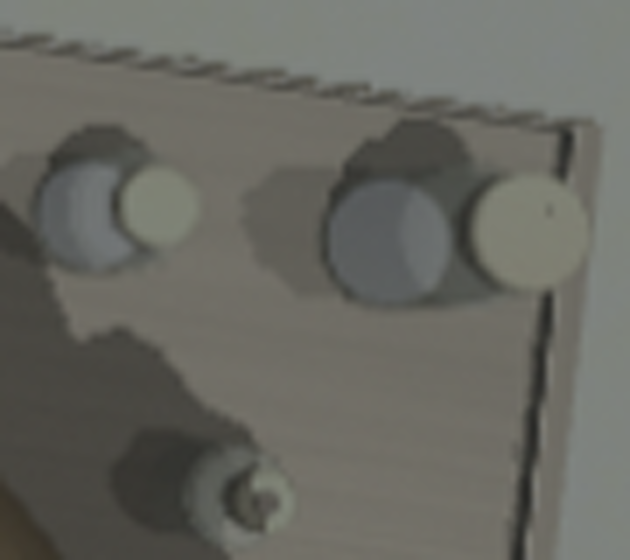

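Both caps sit level and centred: the large at (420.3,207.7) and the small at (367.1,204.0), both matching prediction. I'm handing in.

```bash
python3 -c "
from rig import sign_off
print(sign_off())"
```

```text
the job is handed in; nothing more can be done
None
```

The job is handed in at about 45 s: in the last pictures both vials are upright with their own stopper and cap level and centred; the hand-in returned no verdict, so success isn't confirmed.

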